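Set the router lift and hold its cover plate over the screw holes

TASK

Turn the router lift's height dial to 3 and let go of it. Then pick up the cover plate by its spout and hold it level and still, hovering about 15 mm above the lift's top without touching it, with its three holes in line with the three threaded holes around the bit opening, so that a colleague can drop the screws in. Finish while still holding the plate there, and leave the other tools on the bench where they are.

Things in the scene. Friction and masses are not known exactly. Their poses are not given: they have to be found in the camera images.
- router_lift: Router lift fixed on the bench: a green cast box with an aluminium top, 160 (x) x 280 (y) x 70 mm tall. Origin at the centre of its underside, z up. In its frame the 44 mm bit opening is centred at (0, +60) mm and the height dial's axis at (0, -85) mm. Its place and yaw vary.
- lift_center (a point): Centre of the bit opening, at the level of the lift's top face (70 mm above the bench); axes as the lift's.
- thread0 (a point): Threaded hole (6 mm wide) in the lift's top face, 40 mm in +x and 30 mm in +y (lift's axes) from lift_center; point at the face.
- thread1 (a point): Threaded hole, +40 mm in x and -30 mm in y from lift_center.
- thread2 (a point): Threaded hole, alone on the other side: -42 mm in x, 0 in y from lift_center.
- height_dial (a joint): Angle of the height dial's sleeve, rad, growing clockwise seen from above; the mark numbered n is at 0.42 * n (0 to 6; mark 3 is at 1.26). It clicks into a detent at each mark (about 0.08 N m to leave it; let go, it springs to the nearest mark). End stops just beyond 0 and 6. Starts at mark 0 or 1.
- dial_grip (a point): On the dial's axis, 30 mm above the lift's top face (100 mm above the bench): middle of the part of the sleeve to grip. The sleeve is an upright knurled aluminium cylinder 38 mm in diameter, from 6.5 to 44.5 mm above the lift's top, with a black pointer line. It stands on a fixed black disc 92 mm wide and 6 mm thick that carries the scale.
- dial_pointer (a point): The pointer line on the side of the sleeve, 22 mm out from the axis.
- mark_three (a point): Mark 3 on the scale, 36 mm from the dial's axis towards the lift's +x. The marks are white ticks on the black disc, each with as many white dots as its number (mark 0 is a long tick with none), running clockwise.
- insert_plate: Cover plate lying loose on the bench: aluminium, 110 (x) x 84 (y) x 6 mm, 0.2 to 0.42 kg, with a dust spout standing up in its middle. Three 12 mm screw holes: two near one short edge, one near the other. Origin at the centre of the underside, z up. In line with the lift, its axes agree with the lift's and its origin is over lift_center.
- plate_grip (a point): Centre of the rectangular spout (44 mm along x, 30 mm along y outside, open through, top 42 mm above the underside), 30 mm above the plate's underside: where to grip it, across the 30 mm (y) width.
- plate_hole0 (a point): Screw hole of the plate at (+40, +30) mm, at the underside; belongs over thread0.
- plate_hole1 (a point): Screw hole of the plate at (+40, -30) mm, at the underside; belongs over thread1.
- plate_hole2 (a point): Screw hole of the plate at (-42, 0) mm, alone at its end, at the underside; belongs over thread2.
- gouge_wide: Bystander, to be left alone: carving gouge with a wide blade.
- gouge_narrow: Bystander, to be left alone: carving gouge with a narrow blade.
- mallet: Bystander, to be left alone: round carver's mallet, standing on its head.
- collet_wrench: Bystander, to be left alone: flat open-end wrench, 170 mm.
- rosette_block: Bystander, to be left alone: square carved block, 100 x 100 x 22 mm.
- glue_bottle: Bystander, to be left alone: white bottle, 60 mm wide, 150 mm tall.
- screw_dish: Bystander, to be left alone: small steel dish of screws, 76 mm wide.
Mind the look-alikes: they are no part of the job. Leave any blue, red or turquoise look-alike of the insert_plate alone.

How it is judged:
By the outcome, as a careful person would: the job done as asked, in the order asked, and still so for the second after the job is handed in, while the arm keeps its last pose, push and grip.
It also fails if it takes over 54 s, if anything falls off the work surface, if the arm or the gripper's body presses on something with over 40 N, if the wrist force passes 120 N, or if a joint passes its speed limit or range.

ROBOT

A 7-joint arm with a two-finger parallel gripper is mounted at the origin on the work surface. World frame = base frame: x ahead of the robot, y to its left, z up, the work surface at z = 0. Lengths are in mm, angles in rad, forces in N, time in s.
With the tool pointing down it reaches from about 350 to 900 mm from the base axis. Payload 19.9 kg.
Tool frame: the origin (TCP) lies at the very end of the fingers, on their centre line; the grasp point (between the pads) lies arm.grip_point_offset behind it (arm.grip_point_offset is the distance from the TCP to the grasp point, in mm); z points along the fingers, y is the line along which they close (so a half turn about z gives the same grasp; the last joint's range is limited). The gripper opens to 94 mm and grips with 3 to 60 N. Pads are 16 mm wide; open, the fingers measure 119 mm over their backs; the gripper's body (75 mm by 177 mm) begins 78 mm behind the grasp point.
Start: joints at [-1.2, 0.417, -0.01, 1.614, 0.005, 1.111, -0.053], TCP at [250.723, 572.483, 205.425] pointing down, gripper open.
Joint ranges: [-2.81, 2.81], [-0.39, 2.02], [-1.27, 1.25], [0.06, 2.57], [-1.19, 4.33], [0.19, 2], [-2.82, 2.82]. Speed limits (rad/s): [1.89, 1.89, 2.39, 2.39, 3.01, 3.01, 3.01].

INTERFACE

Orientations are given as a unit quaternion [x, y, z, w].
In Python, from cell import arm, vision gives the robot as it stands.
- The arm moves only by the shell command python3 -m creep 'ROWS' [FORCE]. ROWS is a JSON object of lists of equal length, an entry for each row: "offset": the shift along the tool's x, y, z in m, a list of three; "dr": the turn, a rotation vector about the tool's x, y, z in rad, a list of three; "jaw": the finger opening in m, from 0 to 0.094. A call has 1 to 20 rows; each row shifts and turns the commanded pose from where the row before left it, along the tool's axes as they then stand; what a row does not reach is not made up. A row lasts 1/8 s, in which the tool goes at most 62.5 mm and 10.7 degrees, less where a joint would pass 70% of its speed; a pose out of reach is approached as far as the arm can. A call is refused whole if a number of a shift passes 0.0625 or a number of a turn 0.188, either way. A call with a gripper value outside its range is refused whole. The fingers move at their own pace and stop on an object; FORCE is the grip in N (left out, the last holds). Time passes only in rows, so rows that do not move let the fingers close. It gives the time, the measured TCP pose, the force, the opening and the grip force at its end, in the units of the state.
- arm.state(): the state, without advancing time (a new reading comes with each control period).
- vision.read_camera(name): name is "scene" or "top" or "wrist"; returns the picture (384x512x3 uint8, red, green, blue); there is no depth.
- vision.calibration(name): a dict with "mtx" (3x3 intrinsics, pixels), "rvec" (rotation vector, rad) and "tvec" (3), from world to camera coordinates, as OpenCV has them. Camera axes: x right, y down, z forward; pixel columns grow to the right and rows downward; lengths in mm; the calibration is good to about 2 mm. A picture is of the moment at which its call begins: read the wrist's pose just before it. calibration takes no time and is no camera call; for the wrist camera it gives the pose at the moment of the call.
- arm.close_job(): hands the job in; it is judged then, once.
The state is a dict: "clock": time; "joint_pos": joint angles; "qd": joint speeds; "effort": joint torques, N m; "tcp_pos": TCP position; "tcp_rot": TCP orientation; "wrist_force": force on the tool from outside, world axes, zero at the start; "ft_torque": the same for the moment, N m; "finger_gap": finger opening in mm; "gripper_force": force on a finger pad.
Only numpy, scipy, OpenCV 4.12 (cv2) and the standard library are available. Lean on these libraries where they do the work, as an engineer would, in place of code of your own. Each camera call takes 0.05 s, during which the arm holds its last target. There are 200 camera calls.

## Working session

There is one attempt and no reset: what is moved stays moved. The work goes in short steps, Python scripts to look and compute and a shell command to move; the robot and the scene stay as the last step left them, time stands still between calls to the robot, and variables do not carry over. Pictures are saved under pics/ and viewed, at most 10 in all, crops included, and the job is handed in when it is done.

```bash
mkdir -p pics; ls; python3 - <<'E'
from cell import arm, vision
import cv2,numpy as np
for n in("top","scene"):
    im=vision.read_camera(n); cv2.imwrite(f"pics/{n}0.png",im[:,:,::-1])
    c=vision.calibration(n); R=cv2.Rodrigues(np.array(c["rvec"],float))[0]
    print(n,np.array(c["mtx"]).round(1).tolist(),(-R.T@np.array(c["tvec"]).ravel()).round(1),R.round(2).tolist())
s=arm.state();print(s,arm.grip_point_offset)
E
```

```text
pics
top [[356.5, 0.0, 261.2], [0.0, 356.5, 189.4], [0.0, 0.0, 1.0]] [ 3.8680e+02 -2.0000e-01  1.1945e+03] [[-0.02, -1.0, 0.02], [-0.99, 0.02, -0.12], [0.11, -0.03, -0.99]]
scene [[468.3, 0.0, 255.4], [0.0, 468.3, 190.0], [0.0, 0.0, 1.0]] [1129.9 -648.  1528.4] [[0.72, 0.7, 0.0], [0.6, -0.61, -0.52], [-0.37, 0.38, -0.85]]
{'clock': 0.1, 'joint_pos': array([-1.19951945,  0.41791454, -0.01032319,  1.61409103,  0.00471323,
        1.1107231 , -0.05302244]), 'qd': array([ 0.00214219, -0.00187368, -0.00093457, -0.00210516, -0.00051478,
        0.00012356, -0.00021948]), 'effort': array([ 1.76815822e-03, -8.52580118e+01,  6.40039388e-01, -4.26685560e+01,
       -4.88644908e-02,  1.62916014e-02,  7.91685079e-05]), 'tcp_pos': array([250.58860567, 572.19558896, 204.89724733]), 'tcp_rot': array([ 2.04921510e-01,  9.78778251e-01, -5.51802562e-04, -6.95314144e-05]), 'wrist_force': array([-0.40443665,  0.65631243, -0.1613912 ]), 'ft_torque': array([-0.02391472,  0.04763733, -0.01434543]), 'gripper_force': 0.0, 'finger_gap': 94.11934925027487} 18.8
```

View pics/top0.png

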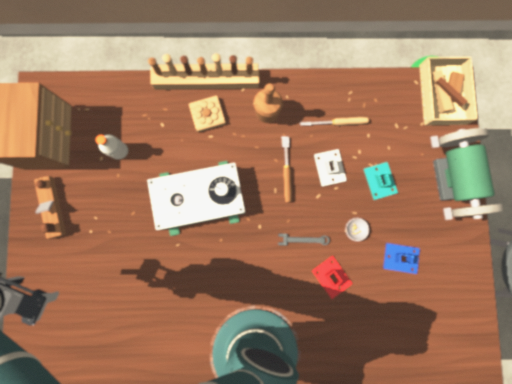

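View pics/scene0.png

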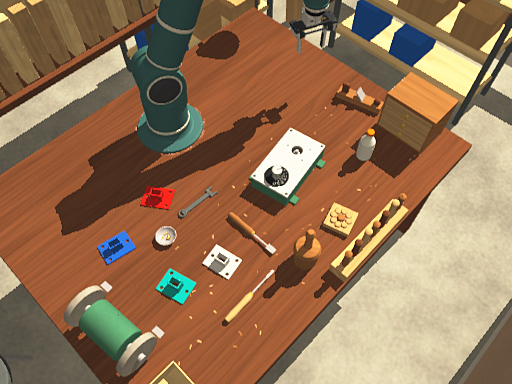

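Plate look-alikes in the top view: aluminium at (330,168), turquoise (380,181), blue (402,258) and red (332,277). By the description the target is the aluminium one. The lift is at (196,196), with its dial at (222,190) and opening at (177,200). Next is one close crop and the measurements.

```bash
cat > h.py <<'E'
from cell import arm, vision
import cv2,numpy as np
from scipy.spatial.transform import Rotation as Ro
def ray(c,px,z):
    K=np.array(c["mtx"],float);R=cv2.Rodrigues(np.array(c["rvec"],float))[0];t=np.array(c["tvec"],float).ravel()
    C=-R.T@t; p=np.atleast_2d(np.array(px,float))
    d=(R.T@np.linalg.inv(K)@np.c_[p,np.ones(len(p))].T).T
    return C+d*((z-C[2])/d[:,2])[:,None]
def proj(c,P):
    return cv2.projectPoints(np.atleast_2d(np.array(P,float)),np.array(c["rvec"],float),np.array(c["tvec"],float),np.array(c["mtx"],float),None)[0][:,0]
def blob(im,near,lo=150,sat=50):
    hsv=cv2.cvtColor(im,cv2.COLOR_RGB2HSV)
    m=((hsv[:,:,2]>lo)&(hsv[:,:,1]<sat)).astype(np.uint8)
    n,l,st,ce=cv2.connectedComponentsWithStats(m)
    i=min((i for i in range(1,n) if st[i,4]>100),key=lambda i:np.hypot(*(ce[i]-near)))
    c=max(cv2.findContours((l==i).astype(np.uint8),cv2.RETR_EXTERNAL,cv2.CHAIN_APPROX_NONE)[0],key=cv2.contourArea)
    return c[:,0].astype(float)
E
python3 - <<'E'
from h import *
out=[]
for n,pl,li in(("top",(330,168),(196,196)),("scene",(222,262),(288,163))):
    im=cv2.cvtColor(cv2.imread(f"pics/{n}0.png"),cv2.COLOR_BGR2RGB); c=vision.calibration(n)
    for what,px,z in(("plate",pl,6),("lift",li,70)):
        W=ray(c,blob(im,px),z)[:,:2]
        (cx,cy),sz,a=cv2.minAreaRect(W.astype(np.float32)); print(n,what,round(cx,1),round(cy,1),np.round(sz,1),round(a,1))
    a,b=[cv2.resize(im[y-h:y+h,x-h:x+h],(400,400),interpolation=cv2.INTER_CUBIC) for (x,y),h in((pl,28),(li,56))]
    out.append(np.hstack([a,b]))
cv2.imwrite("pics/crop1.png",cv2.resize(np.vstack(out),(600,600))[:,:,::-1])
E
```

```text
top plate 595.0 -267.0 [112.4  87.2] 10.9
top lift 501.9 176.4 [166.7 284.6] 10.2
scene plate 597.5 -268.0 [109.8  85.7] 11.3
scene lift 503.1 175.6 [161.9 283.4] 10.2
```

View pics/crop1.png

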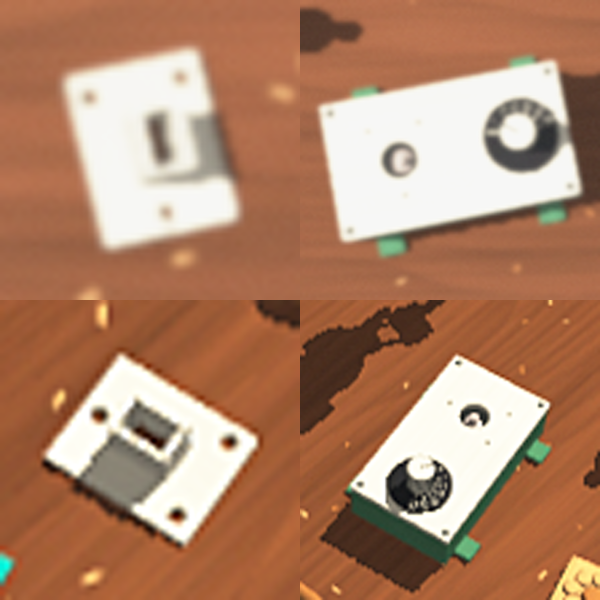

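The crop confirms the aluminium plate: two holes towards world +x, so yaw is about +11°. The lift has its dial towards -y, so its yaw is about 10.2°. The two views agree to within 3 mm. Derived positions are dial axis ≈ (518,92) and lift_center ≈ (492,235). I'll move above the dial.

```bash
python3 -m creep '{"offset":[[-0.0364,-0.0277,0],[-0.0364,-0.0277,0],[-0.0364,-0.0277,0],[-0.0364,-0.0277,0],[-0.0364,-0.0277,0],[-0.0364,-0.0277,0],[-0.0364,-0.0277,0],[-0.0364,-0.0277,0],[-0.0364,-0.0277,0],[-0.0364,-0.0277,0],[-0.0364,-0.0277,0],[-0.0364,-0.0277,0],[0,0,0]],"dr":[[0,0,0],[0,0,0],[0,0,0],[0,0,0],[0,0,0],[0,0,0],[0,0,0],[0,0,0],[0,0,0],[0,0,0],[0,0,0],[0,0,0],[0,0,0]],"jaw":[0.094,0.094,0.094,0.094,0.094,0.094,0.094,0.094,0.094,0.094,0.094,0.094,0.094]}' 20
python3 - <<'E'
from h import *
s=arm.state();c=vision.calibration("wrist");im=vision.read_camera("wrist");cv2.imwrite("pics/w1.png",im[:,:,::-1])
np.save("w1c.npy",c,allow_pickle=True)
R=Ro.from_quat(s["tcp_rot"]);Rc=cv2.Rodrigues(np.array(c["rvec"],float))[0];C=-Rc.T@np.array(c["tvec"],float).ravel()
print(s["tcp_pos"].round(1),R.as_matrix().round(3).tolist(),s["joint_pos"].round(2),"cam in tool",R.inv().apply(C-s["tcp_pos"]).round(1),c["mtx"][0][0])
print("dial px",proj(c,[[517.6,92.3,76],[517.6,92.3,114.5],[491.9,235,70]]).round())
E
```

```text
clock: 1.72
tcp_pos: [518.4, 89.5, 205.2]
tcp_rot: [0.207, 0.978, -0.001, 0.0]
wrist_force: [-0.9, 0.6, -0.9]
finger_gap: 94.0
gripper_force: 0.0
[518.4  89.5 205.2] [[-0.914, 0.406, -0.0], [0.406, 0.914, -0.001], [-0.0, -0.001, -1.0]] [-0.48  0.25  0.29  1.87 -0.08  1.04  1.  ] cam in tool [  84.1   -0.5 -179.7] 313.63404341129336
dial px [[255. 181.]
 [255. 192.]
 [380.  98.]]
```

View pics/w1.png

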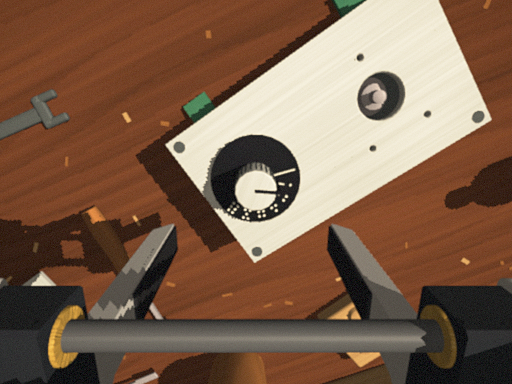

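The wrist view shows the dial disc at (255,180) with the sleeve top at (257,190). The long tick (mark 0) is at (287,172) and the pointer is at about (266,191). The opening is at (380,97) and the thread holes are at (360,57), (428,113) and (373,148). I'll measure these.

```bash
python3 - <<'E'
from h import *
im=cv2.imread("pics/w1.png");c=np.load("w1c.npy",allow_pickle=True).item()
g=cv2.cvtColor(im,cv2.COLOR_BGR2GRAY);m=(g<110).astype(np.uint8)
def comp(px,r):
    n,l,st,ce=cv2.connectedComponentsWithStats(m[px[1]-r:px[1]+r,px[0]-r:px[0]+r])
    i=min((i for i in range(1,n) if st[i,4]>4),key=lambda i:np.hypot(*(ce[i]-r)));return ce[i]+[px[0]-r,px[1]-r]
th=[ray(c,comp(p,8),70)[0] for p in((360,57),(428,113),(373,148))]
for t in th: print("hole",t.round(1))
for p in ((179,147),(478,117),(257,251)): print("corner screw",ray(c,comp(p,10),70)[0].round(1))
cs=cv2.findContours(m,cv2.RETR_EXTERNAL,cv2.CHAIN_APPROX_NONE)[0]
for px in((380,97),(255,205)):
    k=max(cs,key=lambda q:cv2.pointPolygonTest(q,px,True) if cv2.contourArea(q)<12000 else -1e9)
    W=ray(c,k[:,0],70 if px[0]==380 else 76)[:,:2]; print("circle",cv2.minEnclosingCircle(W.astype(np.float32)),cv2.fitEllipse(W.astype(np.float32)))
# sleeve top
b=(g>150).astype(np.uint8);n,l,st,ce=cv2.connectedComponentsWithStats(b);i=l[197,250];k=cv2.findContours((l==i).astype(np.uint8),0,1)[0][0]
W=ray(c,k[:,0],114.5)[:,:2];print("sleeve",cv2.minEnclosingCircle(W.astype(np.float32)))
a=np.radians(10.2);D=np.array([517.6,92.3])
ang=lambda n:a+1.26-0.42*n
print("marks",[proj(c,[*(D+36*np.array([np.cos(ang(n)),np.sin(ang(n))])),76])[0].round().tolist() for n in range(7)])
print("ptr",[proj(c,[*(D+12*np.array([np.cos(ang(n)),np.sin(ang(n))])),114.5])[0].round().tolist() for n in range(4)])
cv2.imwrite("pics/w1c.png",cv2.resize(im[125:235,200:310],(600,600),interpolation=cv2.INTER_CUBIC))
E
```

```text
hole [449.1 228.8  70. ]
hole [524.4 272.8  70. ]
hole [535. 214.  70.]
corner screw [455.1  36.2  70. ]
corner screw [547.1 317.7  70. ]
corner screw [593.2  61.2  70. ]
circle ((490.5859069824219, 236.46865844726562), 22.25982666015625) ((490.4349670410156, 236.3925018310547), (42.84471130371094, 43.83281707763672), 5.309549808502197)
circle ((590.365966796875, 62.29754638671875), 4.995847225189209) ((590.3687744140625, 62.34736251831055), (8.828909873962402, 9.376091003417969), 65.69966125488281)
sleeve ((514.5864868164062, 93.85601806640625), 22.74709701538086)
marks [[289.0, 172.0], [290.0, 186.0], [284.0, 199.0], [274.0, 209.0], [261.0, 214.0], [246.0, 213.0], [233.0, 208.0]]
ptr [[268.0, 189.0], [268.0, 194.0], [266.0, 199.0], [262.0, 203.0]]
```

View pics/w1c.png

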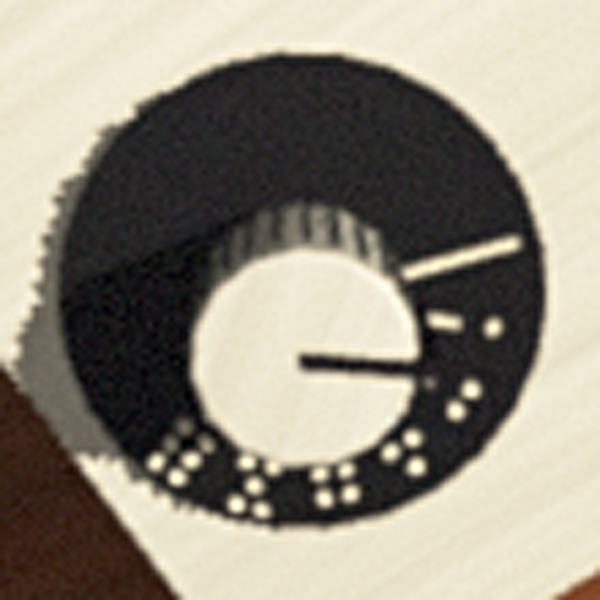

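The pointer sits nearest mark 1, so it needs +0.84 rad clockwise. The thread holes give lift_center (490.5,236.4), yaw 10.2° and dial axis (516.3,93.7), and the spacings match the drawing. Next I descend and grip.

```bash
python3 -m creep '{"offset":[[0.0036,0.003,0.02],[0,0,0.03],[0,0,0.03],[0,0,0.025],[0,0,0.017],[0,0,0],[0,0,0],[0,0,0],[0,0,0],[0,0,0],[0,0,0],[0,0,0]],"dr":[[0,0,0],[0,0,0],[0,0,0],[0,0,0],[0,0,0],[0,0,0],[0,0,0],[0,0,0],[0,0,0],[0,0,0],[0,0,0],[0,0,0]],"jaw":[0.094,0.094,0.094,0.094,0.094,0.094,0.03,0.03,0.03,0.03,0.03,0.03]}' 25
```

```text
clock: 3.28
tcp_pos: [514.5, 94.9, 83.4]
tcp_rot: [0.205, 0.979, -0.001, -0.001]
wrist_force: [-12.8, -25.0, 18.4]
finger_gap: 37.5
gripper_force: 16.2
```

```bash
python3 -m creep '{"offset":[[0,-0.001,-0.0005],[0,0,0]],"dr":[[0,0,0],[0,0,0]],"jaw":[0.03,0.03]}' 25
```

```text
clock: 3.52
tcp_pos: [514.4, 94.6, 83.5]
tcp_rot: [0.205, 0.979, -0.001, -0.001]
wrist_force: [-1.0, -7.1, -2.7]
finger_gap: 37.4
gripper_force: 25.0
```

```bash
python3 -m creep '{"offset":[[0,0,0],[0,0,0],[0,0,0],[0,0,0],[0,0,0],[0,0,0],[0,0,0],[0,0,0]],"dr":[[0,0,0.14],[0,0,0.14],[0,0,0.14],[0,0,0.14],[0,0,0.14],[0,0,0.14],[0,0,0],[0,0,0]],"jaw":[0.03,0.03,0.03,0.03,0.03,0.03,0.03,0.03]}' 25
```

```text
clock: 4.53
tcp_pos: [515.7, 95.9, 83.6]
tcp_rot: [0.586, 0.81, 0.0, 0.001]
wrist_force: [9.2, -0.7, -14.2]
finger_gap: 37.3
gripper_force: 25.0
```

```bash
python3 -m creep '{"offset":[[0,0,0],[0,0,0],[0,0,0],[0,0,0],[0,0,-0.02],[0,0,-0.03],[0,0,-0.04],[0,0,-0.04],[0,0,0],[0,0,0]],"dr":[[0,0,0],[0,0,0],[0,0,0],[0,0,0],[0,0,0],[0,0,0],[0,0,0],[0,0,0],[0,0,0],[0,0,0]],"jaw":[0.094,0.094,0.094,0.094,0.094,0.094,0.094,0.094,0.094,0.094]}'
python3 - <<'E'
from h import *
c=vision.calibration("wrist");im=vision.read_camera("wrist");cv2.imwrite("pics/w2.png",im[:,:,::-1])
x,y=proj(c,[516,93.7,85])[0].astype(int);print(x,y)
cv2.imwrite("pics/w2c.png",cv2.resize(im[y-60:y+60,x-60:x+60,::-1],(600,600),interpolation=cv2.INTER_CUBIC))
D=np.array([516.3,93.7]);a=np.radians(10.2)
f=lambda n,r,z:proj(c,[*(D+r*np.array([np.cos(a+1.26-.42*n),np.sin(a+1.26-.42*n)])),z])[0]
for n in(2,3,4): print(n,[((f(n,r,z)-[x-60,y-60])*5).round().tolist() for r,z in((0,114.5),(17,114.5),(36,76))])
E
```

```text
clock: 5.78
tcp_pos: [514.7, 96.1, 213.4]
tcp_rot: [0.586, 0.81, -0.0, -0.0]
wrist_force: [-0.2, 0.1, -0.3]
finger_gap: 94.0
gripper_force: 0.0
252 185
2 [[306.0, 346.0], [395.0, 322.0], [472.0, 246.0]]
3 [[306.0, 346.0], [397.0, 359.0], [475.0, 315.0]]
4 [[306.0, 346.0], [383.0, 392.0], [449.0, 379.0]]
```

View pics/w2c.png

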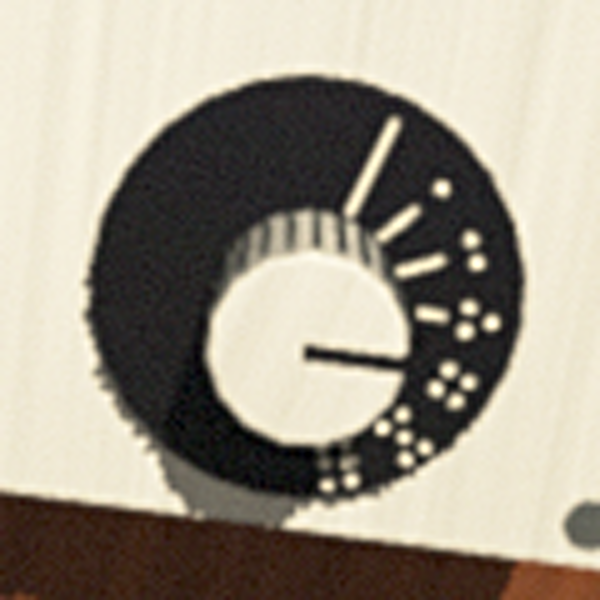

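The sleeve's pointer runs (305,352)→(405,365) in the crop, which is mark 3's direction and lines up with the three-dot tick at (430,315). The dial is at 3 and released. Next is moving over the plate and turning the jaws to the plate's y.

```bash
python3 -m creep '{"offset":[[-0.0411,-0.004,0],[-0.0411,-0.004,0],[-0.0411,-0.004,0],[-0.0411,-0.004,0],[-0.0411,-0.004,0],[-0.0411,-0.004,0],[-0.0411,-0.004,0],[-0.0411,-0.004,0],[-0.0411,-0.004,0],[0,0,0],[0,0,0],[0,0,0],[0,0,0],[0,0,0],[0,0,0],[0,0,0],[0,0,0],[0,0,0],[0,0,0],[0,0,0]],"dr":[[0,0,0],[0,0,0],[0,0,0],[0,0,0],[0,0,0],[0,0,0],[0,0,0],[0,0,0],[0,0,0],[0,0,0.1696],[0,0,0.1696],[0,0,0.1696],[0,0,0.1696],[0,0,0.1696],[0,0,0.1696],[0,0,0.1696],[0,0,0.1696],[0,0,0.1696],[0,0,0.1696],[0,0,0]],"jaw":[0.094,0.094,0.094,0.094,0.094,0.094,0.094,0.094,0.094,0.094,0.094,0.094,0.094,0.094,0.094,0.094,0.094,0.094,0.094,0.094]}'
python3 - <<'E'
from h import *
s=arm.state();c=vision.calibration("wrist");im=vision.read_camera("wrist");cv2.imwrite("pics/w3.png",im[:,:,::-1])
R=Ro.from_quat(s["tcp_rot"]).as_matrix();print(s["joint_pos"].round(2),"tool y yaw",np.degrees(np.arctan2(R[1,1],R[0,1])),R[2].round(4))
p=proj(c,[596,-267.5,6])[0];print(p)
np.save("w3c.npy",c,allow_pickle=True)
for lo in(120,170):
    W=ray(c,blob(im,p,lo),6)[:,:2];print(cv2.minAreaRect(W.astype(np.float32)))
E
```

```text
clock: 8.32
tcp_pos: [596.1, -266.4, 212.7]
tcp_rot: [0.995, 0.097, -0.001, 0.0]
wrist_force: [0.4, 0.1, -0.8]
finger_gap: 94.0
gripper_force: 0.0
[-0.28  0.66  1.    1.55 -0.57  1.25 -0.56] tool y yaw -78.91647330785884 [-0.0023  0.     -1.    ]
[252.5265346  166.46271512]
((595.6419067382812, -267.5729064941406), (110.34132385253906, 84.60005950927734), 11.266432762145996)
((595.6419067382812, -267.5729064941406), (110.34132385253906, 84.60005950927734), 11.266432762145996)
```

View pics/w3.png

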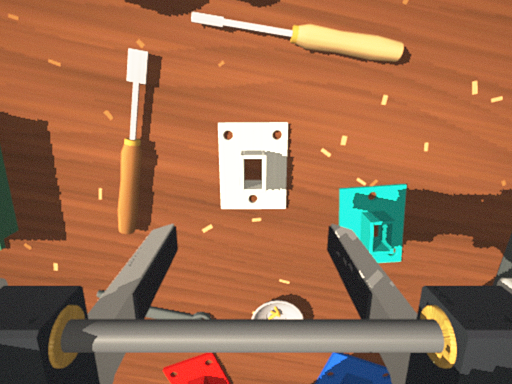

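The wrist view shows the aluminium plate centred at (253,166), two holes on the far side, spout at (255,172). The turquoise one at (372,222) and the gouge at (130,170) are clear of the jaws. The measured size is 110.3×84.6 at yaw 11.3°, which matches. Now I descend and grip.

```bash
python3 -m creep '{"offset":[[-0.0007,0.0011,0.03],[0,0,0.04],[0,0,0.04],[0,0,0.04],[0,0,0.03],[0,0,0.015],[0,0,0.006],[0,0,0],[0,0,0],[0,0,0],[0,0,0],[0,0,0],[0,0,0]],"dr":[[0,0,-0.003],[0,0,0],[0,0,0],[0,0,0],[0,0,0],[0,0,0],[0,0,0],[0,0,0],[0,0,0],[0,0,0],[0,0,0],[0,0,0],[0,0,0]],"jaw":[0.06,0.06,0.06,0.06,0.06,0.06,0.06,0.06,0.025,0.025,0.025,0.025,0.025]}' 35
```

```text
clock: 10.0
tcp_pos: [596.1, -267.8, 13.2]
tcp_rot: [0.995, 0.098, 0.0, 0.0]
wrist_force: [-0.4, 2.1, 4.9]
finger_gap: 29.6
gripper_force: 35.0
```

```bash
python3 -m creep '{"offset":[[0,0,-0.01],[0,0,-0.03],[0,0,-0.03],[0,0,-0.04],[0,0,-0.04],[0,0,-0.02],[0,0,0]],"dr":[[0,0,0],[0,0,0],[0,0,0],[0,0,0],[0,0,0],[0,0,0],[0,0,0]],"jaw":[0.025,0.025,0.025,0.025,0.025,0.025,0.025]}' 35
python3 -m creep '{"offset":[[-0.0004,-0.0184,0],[-0.0004,-0.0368,0],[-0.0004,-0.0368,0],[-0.0004,-0.0368,0],[-0.0004,-0.0368,0],[-0.0004,-0.0368,0],[-0.0004,-0.0368,0],[-0.0004,-0.0368,0],[-0.0004,-0.0368,0],[-0.0004,-0.0368,0],[-0.0004,-0.0368,0],[-0.0004,-0.0368,0],[-0.0004,-0.0368,0],[-0.0004,-0.0368,0],[-0.0002,-0.0184,0],[0,0,0],[0,0,0]],"dr":[[0,0,0],[0,0,0],[0,0,0],[0,0,0],[0,0,0],[0,0,0],[0,0,0],[0,0,0],[0,0,0],[0,0,0],[0,0,0],[0,0,0],[0,0,0],[0,0,0],[0,0,0],[0,0,0],[0,0,0]],"jaw":[0.025,0.025,0.025,0.025,0.025,0.025,0.025,0.025,0.025,0.025,0.025,0.025,0.025,0.025,0.025,0.025,0.025]}'
python3 - <<'E'
from h import *
s=arm.state();c=vision.calibration("wrist");im=vision.read_camera("wrist");cv2.imwrite("pics/w4.png",im[:,:,::-1])
np.save("w4c.npy",c,allow_pickle=True)
R=Ro.from_quat(s["tcp_rot"]).as_matrix();print(s["tcp_pos"],s["joint_pos"].round(2),"tool y yaw",np.degrees(np.arctan2(R[1,1],R[0,1])),R[2].round(4))
E
```

```text
clock: 10.88
tcp_pos: [596.3, -267.8, 183.6]
tcp_rot: [0.995, 0.098, 0.001, 0.0]
wrist_force: [-0.6, -0.3, -3.1]
finger_gap: 29.8
gripper_force: 35.0
clock: 13.0
tcp_pos: [490.2, 235.0, 182.7]
tcp_rot: [0.995, 0.097, -0.0, 0.0]
wrist_force: [0.3, 0.2, -3.0]
finger_gap: 29.6
gripper_force: 35.0
[490.22942105 235.01540855 182.68732476] [-1.35  0.52  1.13  1.87 -0.53  1.1  -1.4 ] tool y yaw -78.87518769668496 [-3.e-04  7.e-04 -1.e+00]
```

View pics/w4.png

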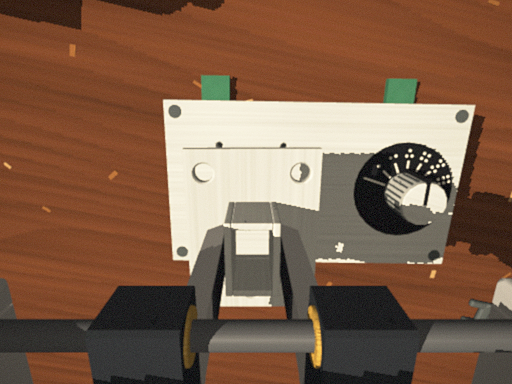

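Held plate: holes at (203,172) and (300,172), far edge along row 149. The threads ahead are at (219,145) and (283,146). I'll measure both in the same picture.

```bash
python3 - <<'E'
from h import *
im=cv2.imread("pics/w4.png");c=np.load("w4c.npy",allow_pickle=True).item();g=cv2.cvtColor(im,cv2.COLOR_BGR2GRAY)
s=[arm.state()["tcp_pos"] for _ in range(3)];print(np.round(s,1).tolist())
def dark(x0,x1,y0,y1,t):
    m=(g[y0:y1,x0:x1]<t).astype(np.uint8);n,l,st,ce=cv2.connectedComponentsWithStats(m);return [(ce[i]+[x0,y0]).round(2).tolist()+[int(st[i,4])] for i in range(1,n) if st[i,4]>3]
print("threads",dark(208,228,136,147,120),dark(274,294,138,147,120))
for x,y in((203,172),(300,172)):
    u=cv2.resize(g[y-16:y+16,x-16:x+16],None,fx=8,fy=8,interpolation=cv2.INTER_CUBIC)
    h=cv2.HoughCircles(u,cv2.HOUGH_GRADIENT,1,300,param1=60,param2=10,minRadius=60,maxRadius=105);
    q=h[0,0]/8;p=q[:2]+[x-16-.44,y-16-.44];print("hole",p.round(2),"r",q[2],ray(c,p,175.5)[0].round(2))
v=g.astype(float)
tile=cv2.resize(g[130:215,170:340],(800,400),interpolation=cv2.INTER_CUBIC);cv2.imwrite("pics/w4c.png",tile)
# shadowline far edge
for x in (195,240,265,310):print(x,[int(a) for a in g[143:155,x]])
E
```

```text
[[490.4, 235.0, 182.9], [490.4, 235.0, 182.9], [490.4, 235.0, 182.9]]
threads [[218.71, 144.29, 24]] [[283.06, 144.76, 17]]
hole [204.5  170.25] r 10.05 [524.87 270.98 175.5 ]
hole [299. 172.] r 9.9875 [534.95 214.16 175.5 ]
195 [239, 236, 239, 241, 212, 144, 212, 238, 237, 235, 235, 235]
240 [240, 240, 241, 233, 184, 165, 225, 236, 236, 233, 236, 233]
265 [241, 239, 239, 232, 181, 157, 228, 239, 235, 235, 235, 236]
310 [241, 238, 239, 232, 179, 161, 230, 238, 238, 237, 238, 235]
```

View pics/w4c.png

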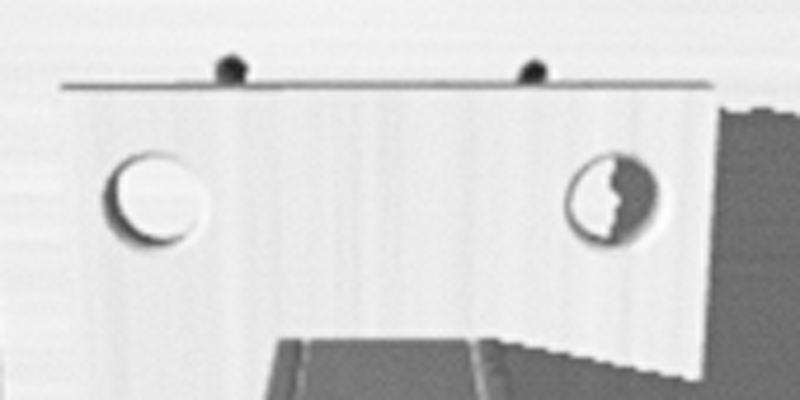

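```bash
python3 - <<'E'
from h import *
c=np.load("w4c.npy",allow_pickle=True).item();im=cv2.imread("pics/w4.png");g=cv2.cvtColor(im,cv2.COLOR_BGR2GRAY)
T=np.array([490.4,235.0,182.9]);th=np.radians(11.13);ex=np.array([np.cos(th),np.sin(th),0]);ey=np.array([-ex[1],ex[0],0]);ez=np.array([0,0,1.])
Rc=cv2.Rodrigues(np.array(c["rvec"],float))[0];print("cam axis in plate frame",[round(float(Rc[2]@e),4) for e in(ex,ey,ez)])
pts={"h0":(40,30,6),"h1":(40,-30,6),"c++":(55,42,6),"c+-":(55,-42,6),"c-+":(-55,42,6),"c--":(-55,-42,6),"r mid":(20,-42,6),"s++":(22,15,42),"s+-":(22,-15,42),"s-+":(-22,15,42),"s--":(-22,-15,42)}
for d in(13.2,16):
    print(d,{k:proj(c,T+v[0]*ex+v[1]*ey+(v[2]-d)*ez)[0].round(1).tolist() for k,v in pts.items()})
print("rows right edge",[(y,int(315+np.argmin(np.diff(g[y,315:330].astype(int))))) for y in range(153,212,8)])
print("spout cols",[(y,[int(v) for v in g[y,222:288:3]]) for y in(203,206,212,240,290,294,298,302,306)])
print("col 252",[int(v) for v in g[196:312:2,252]])
print("left edge rows",[(y,[int(v) for v in g[y,180:200]]) for y in (160,200,230,262,300)])
E
```

```text
cam axis in plate frame [-0.2873, -0.0006, -0.9578]
13.2 {'h0': [202.3, 171.6], 'h1': [300.6, 171.6], 'c++': [181.0, 147.0], 'c+-': [321.9, 147.0], 'c-+': [191.2, 304.5], 'c--': [311.7, 304.5], 'r mid': [318.3, 202.6], 's++': [222.4, 221.4], 's+-': [280.4, 221.4], 's-+': [224.5, 294.9], 's--': [278.3, 294.9]}
16 {'h0': [203.0, 170.5], 'h1': [300.0, 170.5], 'c++': [182.0, 146.3], 'c+-': [320.9, 146.3], 'c-+': [192.0, 302.0], 'c--': [311.0, 302.0], 'r mid': [317.4, 201.2], 's++': [222.8, 219.4], 's+-': [280.0, 219.4], 's-+': [224.9, 291.9], 's--': [277.9, 291.9]}
rows right edge [(153, 322), (161, 321), (169, 321), (177, 320), (185, 320), (193, 319), (201, 319), (209, 318)]
spout cols [(203, [234, 233, 201, 114, 132, 117, 115, 121, 120, 117, 116, 116, 113, 113, 115, 110, 162, 110, 98, 111, 213, 218]), (206, [234, 235, 157, 114, 134, 122, 119, 120, 122, 123, 122, 118, 119, 118, 121, 112, 158, 108, 102, 112, 105, 107]), (212, [235, 239, 116, 105, 135, 122, 122, 121, 121, 122, 124, 122, 122, 121, 119, 120, 109, 136, 116, 111, 110, 112]), (240, [90, 111, 110, 90, 80, 241, 236, 234, 235, 23
[... 749 characters left out ...]
4, 239, 235, 234, 238, 238, 237, 238, 238, 242, 182, 87, 99, 80, 92, 94, 94, 90, 89, 89, 92, 91, 87, 89, 93, 88, 91, 88, 97, 115, 103, 166, 232, 237, 237, 240, 183, 80, 84]
left edge rows [(160, [237, 238, 236, 235, 238, 236, 236, 235, 236, 234, 231, 232, 231, 231, 233, 236, 234, 232, 233, 236]), (200, [240, 240, 239, 238, 239, 236, 237, 237, 233, 234, 234, 237, 232, 232, 229, 227, 231, 232, 234, 233]), (230, [236, 238, 236, 237, 238, 238, 238, 237, 236, 237, 234, 234, 235, 235, 232, 230, 227, 230, 232, 234]), (262, [77, 77, 77, 81, 72, 78, 78, 76, 88, 210, 242, 237, 235, 239, 231, 161, 89, 83, 93, 92]), (300, [28, 25, 25, 33, 26, 38, 25, 33, 24, 28, 25, 20, 26, 20, 12, 43, 78, 91, 89, 91])]
```

A level plate 13.2 mm below the TCP predicts the observed pixels within 1–2 px, so it is held level and shifted about 0.9 mm in -x. Next I locate the lift in this same image from its corner screws so camera bias cancels.

```bash
python3 - <<'E'
from h import *
def load(n): return cv2.cvtColor(cv2.imread(f"pics/{n}.png"),cv2.COLOR_BGR2GRAY),np.load(f"{n}c.npy",allow_pickle=True).item()
def cen(g,x,y,r=11,t=160):
    m=(g[y-r:y+r,x-r:x+r]<t).astype(np.uint8);n,l,st,ce=cv2.connectedComponentsWithStats(m)
    i=min((i for i in range(1,n) if st[i,4]>15),key=lambda i:np.hypot(*(ce[i]-r)));return ce[i]+[x-r,y-r],st[i,4]
g,c=load("w1");g4,c4=load("w4")
a=np.radians(10.25);R=np.array([[np.cos(a),-np.sin(a)],[np.sin(a),np.cos(a)]]);lc=np.array([490.5,236.4])
A=[]
for p in((179,147),(478,117),(257,251)):
    q,n=cen(g,*p);A.append((ray(c,q,70)[0,:2]-lc)@R);print("lift-frame screw",A[-1].round(1),n)
# symmetric screws: (+-x, 60-60.. ) -> compare in w4
for p in((175,111),(462,116),(182,252),(434,256)):
    q,n=cen(g4,*p,r=9);w=ray(c4,q,70)[0,:2];print("w4",q.round(1),n,w.round(1),"lift-frame",((w-lc)@R).round(1))
E
```

```text
lift-frame screw [ -70.2 -190.6] 100
lift-frame screw [70.3 69.7] 113
lift-frame screw [  70.  -190.7] 77
w4 [174.4 110.9] 128 [547.1 317.2] lift-frame [70.1 69.5]
w4 [461.6 115.9] 130 [593.2  60.8] lift-frame [  69.8 -191.1]
w4 [181.8 251.2] 85 [408.8 292.4] lift-frame [-70.4  69.6]
w4 [432.8 254.3] 265 [455.6  36.7] lift-frame [ -69.9 -190.3]
```

```bash
python3 -m creep '{"offset":[[0.001,-0.001,0],[0,0,0.02],[0,0,0.025],[0,0,0.02],[0,0,0.01],[0,0,0.006],[0,0,0],[0,0,0],[0,0,0]],"dr":[[0,0,0.0155],[0,0,0],[0,0,0],[0,0,0],[0,0,0],[0,0,0],[0,0,0],[0,0,0],[0,0,0]],"jaw":[0.025,0.025,0.025,0.025,0.025,0.025,0.025,0.025,0.025]}' 35
python3 - <<'E'
from h import *
s=arm.state();c=vision.calibration("wrist");im=vision.read_camera("wrist");cv2.imwrite("pics/w5.png",im[:,:,::-1]);np.save("w5c.npy",c,allow_pickle=True)
R=Ro.from_quat(s["tcp_rot"]).as_matrix();print(s["tcp_pos"].round(2),"x yaw",np.degrees(np.arctan2(R[1,0],R[0,0])),R[2].round(4),s["wrist_force"].round(1))
T=s["tcp_pos"];ex=R[:,0];ey=-R[:,1];ez=-R[:,2]
print({k:proj(c,T+v[0]*ex+v[1]*ey+(v[2]-13.2)*ez)[0].round(1).tolist() for k,v in {"h0":(40,30,6),"h1":(40,-30,6),"c-+":(-55,0,6)}.items()})
print("threads",proj(c,[[490.5+40*.984-30*.178,236.1+40*.178+30*.984,70],[490.5+40*.984+30*.178,236.1+40*.178-30*.984,70]]).round(1).tolist())
cv2.imwrite("pics/w5c.png",cv2.resize(im[130:330,150:350,::-1],(600,600),interpolation=cv2.INTER_CUBIC))
E
```

```text
clock: 14.18
tcp_pos: [491.0, 237.8, 102.3]
tcp_rot: [0.996, 0.09, 0.0, -0.0]
wrist_force: [-0.1, -0.4, -1.9]
finger_gap: 29.9
gripper_force: 35.0
[491.02 237.78 102.35] x yaw 10.338604933782374 [ 6.e-04 -3.e-04 -1.e+00] [-0.1 -0.4 -1.9]
{'h0': [202.4, 171.7], 'h1': [300.6, 171.8], 'c-+': [251.5, 304.5]}
threads [[210.3, 164.5], [297.5, 164.7]]
```

View pics/w5c.png

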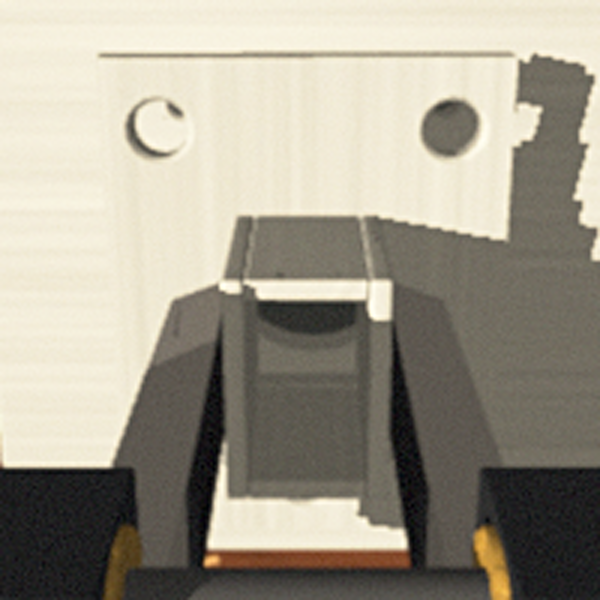

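```bash
python3 -m creep '{"offset":[[0,0.0016,0.002],[0,0,0.002],[0,0,0],[0,0,0],[0,0,0],[0,0,0]],"dr":[[0,0,0],[0,0,0],[0,0,0],[0,0,0],[0,0,0],[0,0,0]],"jaw":[0.025,0.025,0.025,0.025,0.025,0.025]}' 35
python3 - <<'E'
from h import *
c=vision.calibration("wrist");im=vision.read_camera("wrist");cv2.imwrite("pics/w6.png",im[:,:,::-1]);g=cv2.cvtColor(im,cv2.COLOR_RGB2GRAY)
s=arm.state();R=Ro.from_quat(s["tcp_rot"]).as_matrix();print(s["tcp_pos"].round(2),np.degrees(np.arctan2(R[1,0],R[0,0])).round(2),R[2].round(4),np.abs(s["qd"]).max())
th=proj(c,[[490.5+40*.984-30*.178,236.1+40*.178+30*.984,70],[490.5+40*.984+30*.178,236.1+40*.178-30*.984,70]]);print("threads pred",th.round(1).tolist())
T=s["tcp_pos"];ex=R[:,0];ey=-R[:,1];ez=-R[:,2]
for y in(30,-30):
    p=proj(c,T+39.3*ex+y*ey-7.2*ez)[0];x0,y0=(p-13).astype(int);print("hole pred",p.round(1))
    for r in range(y0,y0+26,2):print(r,x0,' '.join(f"{v:3d}" for v in g[r,x0:x0+27]))
E
```

```text
clock: 14.98
tcp_pos: [491.1, 236.1, 98.0]
tcp_rot: [0.996, 0.09, 0.0, 0.0]
wrist_force: [0.5, 0.5, -2.6]
finger_gap: 29.4
gripper_force: 35.0
[491.13 236.07  97.97] 10.33 [ 0.e+00  1.e-04 -1.e+00] 0.0014170863643509478
threads pred [[206.9, 165.5], [295.8, 165.7]]
hole pred [202.4 172.8]
159 189 231 230 231 231 228 232 233 233 231 232 233 233 235 233 233 235 232 231 230 230 231 232 231 234 230 231 232
161 189 229 230 231 228 231 231 232 236 233 233 235 231 230 231 228 236 237 235 231 232 230 231 233 231 231 232 232
163 189 231 230 232 227 230 232 236 226 188 169 171 183 188 167 150 158 171 196 216 231 233 234 231 232 230 229 232
165 189 233 233 231 232 229 202 148 153 196 228 237 241 223 148  93  77  69  66  78 145 203 231 236 233 230 232 233
167 189 233 232 234 223 165 112 172 232 242 238 237 239 233 177 122 101  85  81  82  68  76 139 218 237 233 232 231
169 189 235 233 232 177  97 112 207 241 240 237 235 237 239 232 203 164 146 137 133 141 171 175 167 226 240 236 233
171 189 235 237 195 126  85 107 214 247 238 236 239 238 237 238 239 235 227 225 232 239 194 113  95 162 238 239 23
[... 1529 characters left out ...]
 241
173 287 237 238 226 162 107 102 105 108 106 108 106 108 110 102 112 109 106 106 106 106 105 122 180 233 250 251 203
175 287 236 238 230 171 114 109 109 113 109 109 108 111 112 105 111 111 111 109 110 108 117 169 214 242 253 250 194
177 287 236 235 237 209 145 114 104 107 108 109 110 105 109 110 104 107 111 106 113 153 181 207 240 253 251 233 192
179 287 234 237 236 238 212 167 136 115  98  94 102 106  99 106 114 114 123 147 169 199 227 245 249 246 239 236 233
181 287 234 237 232 233 234 232 212 184 162 142 132 114 109 116 135 154 174 201 227 245 246 243 236 234 237 237 232
183 287 235 237 234 233 235 235 236 237 230 222 214 215 221 223 227 227 232 237 240 241 236 235 233 236 236 236 234
```

The thread holes show through the plate's holes within about 0.5 px of prediction. The plate centre is within about 0.3 mm of lift_center, the yaw matches within 0.1°, the gap is about 15 mm, and the arm is still. Handing in.

```bash
python3 -c "
from cell import arm
print(arm.close_job())"
```

```text
the job is handed in; nothing more can be done
None
```

I turned the dial to mark 3 and released it. I handed the job in at about 15 s with the aluminium plate still held level about 15 mm above the lift top, its holes lined up over the threads to within about 0.5 mm by my measurement; the verdict was not shown to me.

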